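# Set a training engine just past compression and pin its flywheel

### The arm

A 6-joint arm with a two-finger parallel gripper is mounted at the origin on the work surface. World frame = base frame: x ahead of the robot, y to its left, z up, the work surface at z = 0. Lengths are in m, angles in degrees, forces in N, time in s.
With the tool pointing down it reaches from about 0.325 to 0.775 m from the base axis. Payload 9.3 kg.
Tool frame: the origin (TCP) lies at the very end of the fingers, on their centre line; the grasp point (between the pads) lies 19 mm behind it; z points along the fingers, y is the line along which they close (so a half turn about z gives the same grasp; the last joint's range is limited). The gripper opens to 85 mm and grips with 20 to 120 N. Pads are 22 mm wide; open, the fingers measure 114 mm over their backs; the gripper's body (76 mm by 85 mm) begins 54 mm behind the grasp point. The pads swing forward as they close: fully open they stand 13 mm farther back than shut.
Start: joints at [61.96, 14.817, 1.232, 76.415, 0, 81.257], TCP at [0.182, 0.519, 0.194] pointing down, gripper open.
Joint ranges: [-174.27, 174.27], [-52.1, 104.24], [-59.71, 78.15], [-110.17, 111.67], [-87.03, 83.33], [-180, 180]. Speed limits (degrees/s): [127.2, 127.2, 159.86, 180, 180, 180].

### API

Orientations are given as [roll, pitch, yaw] about the fixed x, y, z axes, in that order (R = Rz(yaw) Ry(pitch) Rx(roll)).
In Python, from plant import bot gives the robot as it stands.
- The arm moves only by the tool send_rows, never from a script. Its argument "motion" is a list of rows, each an object with "delta_rot": the turn, a rotation vector about the tool's x, y, z in rad, a list of three; "delta_pos": the shift along the tool's x, y, z in m, a list of three; "jaw": the finger opening in m, from 0 to 0.0854. In form: [{"delta_rot": [ax, ay, az], "delta_pos": [dx, dy, dz], "jaw": jaw}, ...]. A call has 1 to 5 rows; each row shifts and turns the commanded pose from where the row before left it, along the tool's axes as they then stand; what a row does not reach is not made up. A row lasts 1/10 s, in which the tool goes at most 50 mm and 8.59 degrees, less where a joint would pass 70% of its speed; a pose out of reach is approached as far as the arm can. A call with a gripper value outside its range is refused whole. The fingers move at their own pace and stop on an object; the grip force is fixed at half the most. Time passes only in rows, so rows that do not move let the fingers close. It gives the time, the measured TCP pose, the force, the opening and the grip force at its end, in the units of the state.
- bot.read_state(): the state, without advancing time (a new reading comes with each control period).
- bot.snapshot(name): name is "side" or "top"; returns (picture, depth): 400x640x3 uint8, red, green, blue; 400x640 float32, m along the optical axis (not along the pixel's ray), 0 where there is no reading.
- bot.camera_params(name): a dict with "vertical_fov" (degrees; the focal length in pixels is half the picture's height over the tangent of half this angle, whatever the lens; pixels are square), "cx", "cy" (the principal point, pixels), "extrinsics" (4x4, takes a point from camera to world coordinates). Camera axes: x right, y down, z forward; pixel columns grow to the right and rows downward; lengths in m; the calibration is good to about 2 mm. A picture is of the moment at which its call begins. camera_params takes no time and is no camera call.
- bot.finish_job(): hands the job in; it is judged then, once.
The state is a dict: "time_s": time; "joints": joint angles; "joint_velocities": joint speeds; "tau": joint torques, N m; "tcp_pos": TCP position; "tcp_rot": TCP orientation; "force": force on the tool from outside, world axes, zero at the start; "wrist_torque": the same for the moment, N m; "finger_gap": opening from 0.0 (shut) to 1.0 (fully open); "finger_force": force on a finger pad.
Only numpy, scipy, OpenCV 4.12 (cv2) and the standard library are available. Lean on these libraries where they do the work, as an engineer would, in place of code of your own. Each camera call takes 0.05 s, during which the arm holds its last target. There are 200 camera calls.

### The job

Turn the small engine over by the black handle on its flywheel, feel the compression build up, peak and give way, and stop just past it, a little beyond top dead centre. Then press the timing pin down fully home into its slot, so that the flywheel is locked there. Do not force the pin if it lands on solid metal, and leave the other things on the bench and the engine where they are.

Things in the scene. Friction and masses are not known exactly. Their poses are not given: they have to be found in the camera images.
- engine: small vertical-shaft engine on a steel plate 270 x 270 mm, fixed to the bench. Origin: centre of the underside, on the flywheel's axis; z up; the finned cylinder points along its +x (to 255 mm). The round deck (radius 135 mm) has its top 150 mm above the bench; a 26 mm tall socket and a 20 mm tall bolt stand loose on its -x side.
- hub (a point): point on the flywheel's vertical axis, in the plane of its top face, 178 mm above the bench; a nut reaches 16 mm higher. The flywheel is a steel disc of radius 85 mm, 20 mm thick. It turns under a steady drag of 0.35 N m (about 5 N at the handle while moving, less once stopped) and stays where it is left.
- handle_grip (a point): point on the axis of the upright handle, 46 mm above the flywheel's top face (224 mm above the bench). The handle is a black round grip, 25 mm in diameter, reaching 64 mm above the flywheel's face (to 242 mm), standing 68 mm from the flywheel's axis; it spins freely on its own bolt, so a gripper that holds it need not turn with the flywheel.
- flywheel (a joint): turn of the flywheel, rad, growing counter-clockwise seen from above, between end stops at 0 and 2.4; starts between 0 and 0.5. At 0 the handle lies in the direction -2.618 rad from the engine's x axis, and it turns towards -0.2 rad. Top dead centre (TDC) comes at a reading between 1.05 and 1.85 that differs from engine to engine and cannot be seen, only felt.
- handle: the spinning handle; origin at its foot, 46 mm below handle_grip. Feel of compression: turning on, resistance rises above the drag from 0.45 rad before TDC, peaks 0.25 rad before TDC at nearly twice the drag, is back to the plain drag exactly at TDC, almost nothing 0.25 rad past it, and the plain drag again from 0.45 rad past it.
- pin_top (a point): centre of the flat top of the timing pin's round steel knob: 26 mm in diameter, 15 mm tall, on a 10 mm shaft, standing on the deck outside the flywheel, 115 mm from the axis in the direction of the engine's +y. Its top is 205 mm above the bench when the pin is up, 190 mm when it is fully home.
- pin (a joint): how far the timing pin is pressed down, m: 0 up (as it starts), 0.015 fully home. It slides with 2.5 N of friction and stays where it is left. After about 5 mm it meets a slotted ring that turns with the flywheel, hidden under the deck: on solid metal it stops there; with the slot beneath, it goes home.
- pin_knob: the knob of the timing pin; origin at the centre of its underside, 15 mm below pin_top; z up. The middle of the hidden slot is under the pin when the flywheel stands 0.15 rad past TDC; its rounded tip goes in up to about 0.07 rad either side of that. More than 30 N on the knob counts as forcing it.
- socket: loose steel socket, 24 mm across, 26 mm tall, standing on the engine's deck; leave it there. Origin: centre of its underside.
- cap_bolt: loose dark bolt, 18 mm across, 20 mm tall, standing on the engine's deck; leave it there. Origin: centre of its underside.
- wrench: loose steel wrench lying on the bench; leave it.
- screwdriver: loose screwdriver lying on the bench; leave it.
- calculator: loose desk calculator, 150 x 85 x 14 mm, lying on the bench; leave it.
- parts_cup: loose steel bowl, 80 mm across, 60 mm tall, on the bench; leave it.

How it is judged (in metres and radians):
On the way, in this order (a step that is already met when the one before it is completed fails the run):
1. the flywheel is turned by more than 0.25 rad while the pin is still up (less than 7 mm down) (distance of handle_grip from where it was at the start of the episode above 0.017 m and value of joint pin below 0.007 m), for 0.1 s.
2. the pin is pressed home in its slot (more than 12.5 mm down) (value of joint pin above 0.0125 m), for 0.1 s.
At the end, for the whole second after the job is handed in: The flywheel stands still and the timing pin is home in the flywheel's slot (more than 12.5 mm down of 15) (value of joint pin above 0.0125 m and velocity of joint flywheel between -0.05 and 0.05 rad/s); the robot touches nothing.
It fails at once if the timing pin is forced: more than 30 N on its knob (contact force between any of the fingers, the arm and pin_knob above 30 N).
It fails at once if another thing on the bench or the engine is displaced by more than 30 mm (distance of any of socket, cap_bolt, wrench, screwdriver, calculator, parts_cup from where it was at the start of the episode above 0.03 m).
It also fails if it takes over 69 s, if anything falls off the work surface, if the arm or the gripper's body presses on something with over 40 N, if the wrist force passes 120 N, or if a joint passes its speed limit or range.

## Working session

There is one attempt and no reset: what is moved stays moved. The work goes in short steps, Python scripts to look and compute and a tool call to move; the robot and the scene stay as the last step left them, time stands still between calls to the robot, and variables do not carry over. Pictures are saved under pics/ and viewed, at most 10 in all, crops included, and the job is handed in when it is done.

Besides the shell and the picture viewer there is one more tool, called after ">>>" as name(argument=value, ...) on one line, values as JSON. send_rows: Moves the arm, as the interface text tells. Its arguments: {"type":"object","properties":{"motion":{"type":"array"}},"required":["motion"]}

```bash
ls; mkdir -p pics; python3 - <<'E'
from plant import bot
import cv2, numpy as np
print(bot.read_state())
for n in("side","top"):
    p,d=bot.snapshot(n); cv2.imwrite(f"pics/{n}0.png",p[:,:,::-1]); np.save(f"pics/{n}0d.npy",d); np.save(f"pics/{n}0p.npy",p)
    print(n,bot.camera_params(n))
E
```

```text
pics
{'time_s': 0.0, 'joints': array([ 6.19594350e+01,  1.48499266e+01,  1.18901316e+00,  7.64154178e+01,
       -3.27097187e-04,  8.12547800e+01]), 'joint_velocities': array([-0.02049239, -0.04713519, -0.02497101,  0.0479481 , -0.00087838,
       -0.04764905]), 'tau': array([-4.35091388e-04, -5.55641162e+01,  3.44524705e+01,  1.39229925e-02,
       -3.49115926e-04,  4.35268888e-06]), 'tcp_pos': array([0.18160423, 0.51879706, 0.193069  ]), 'tcp_rot': array([-1.79924506e+02, -1.12821841e-02,  1.60704648e+02]), 'force': array([0.32944932, 0.11338136, 0.59471251]), 'wrist_torque': array([-0.02017083,  0.01211859,  0.00546089]), 'finger_force': 0.0, 'finger_gap': 1.0015523565063977}
side {'vertical_fov': 43.978214115606335, 'cx': 316.31096942097906, 'cy': 206.9699893500724, 'extrinsics': array([[ 0.98768101, -0.11947475,  0.10105451,  0.36198095],
       [-0.15608741, -0.70644795,  0.69033905, -0.85929916],
       [-0.01108833, -0.69760811, -0.71639373,  1.04415357],
       [ 0.        ,  0.        ,  0.        ,  1.        ]])}
top {'vertical_fov': 44.882686104459445, 'cx': 315.38769070305796, 'cy': 211.52821841966698, 'extrinsics': array([[-3.85615094e-02, -9.76950138e-01,  2.09955798e-01,
         2.04209005e-01],
       [-9.99256228e-01,  3.76938342e-02, -8.13424486e-03,
         1.17222960e-02],
       [ 3.27126085e-05, -2.10113307e-01, -9.77677041e-01,
         1.43505528e+00],
       [ 0.00000000e+00,  0.00000000e+00,  0.00000000e+00,
         1.00000000e+00]])}
```

View pics/top0.png

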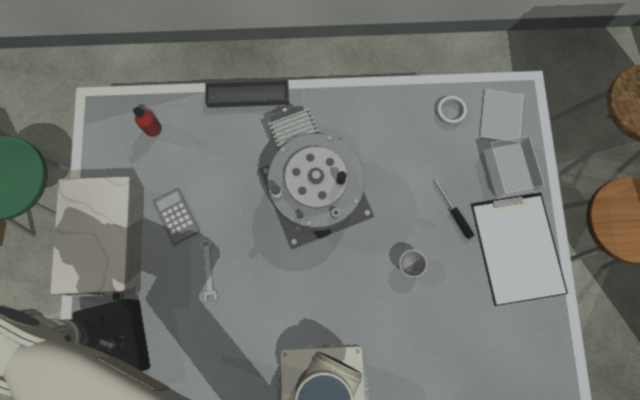

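View pics/side0.png

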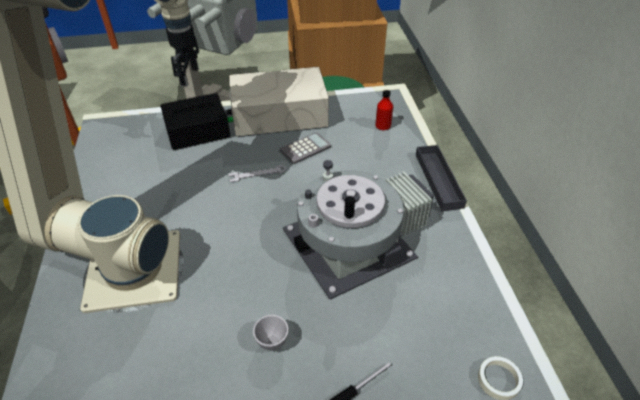

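The top view shows the hub near (316,175), the handle's top at (341,177), the pin knob at (275,188), and the cylinder pointing up-left at (292,125). In the side view the handle's top is near (349,198) and the pin knob at (328,165).

```bash
cat > h.py <<'E'
from plant import bot
import numpy as np, cv2
def cam(n):
    c=bot.camera_params(n); f=200/np.tan(np.radians(c["vertical_fov"]/2)); return c,f,np.array(c["extrinsics"])
def cast(n,u,v,z):
    c,f,T=cam(n); r=T[:3,:3]@np.array([(u-c["cx"])/f,(v-c["cy"])/f,1]); o=T[:3,3]
    return o+r*(z-o[2])/r[2]
def cloud(n,d):
    c,f,T=cam(n); v,u=np.mgrid[:400,:640]; P=np.stack([(u-c["cx"])/f*d,(v-c["cy"])/f*d,d],-1)
    return P@T[:3,:3].T+T[:3,3]
def project(n,p):
    c,f,T=cam(n); q=T[:3,:3].T@(np.asarray(p)-T[:3,3]); return c["cx"]+f*q[0]/q[2],c["cy"]+f*q[1]/q[2]
E
cat > m.py <<'E'
from h import *
for n,(u0,v0,u1,v1) in dict(top=(240,90,390,260),side=(270,140,450,300)).items():
    d=np.load(f"pics/{n}0d.npy"); p=np.load(f"pics/{n}0p.npy"); P=cloud(n,d)
    roi=np.zeros((400,640),bool); roi[v0:v1,u0:u1]=1; roi&=d>0
    for nm,lo,hi in(("deck",.144,.156),("fly",.173,.183),("pin/nut",.19,.212),("handle",.232,.25)):
        m=(roi&(P[...,2]>lo)&(P[...,2]<hi)).astype(np.uint8)
        k,L,S,C=cv2.connectedComponentsWithStats(m)
        for i in range(1,k):
            if S[i,4]>15:
                q=P[L==i]; print(n,nm,S[i],q.mean(0).round(4),((q.min(0)+q.max(0))/2).round(4),np.ptp(q,axis=0).round(4))
    q=p[v0:v1,u0:u1]; cv2.imwrite(f"pics/{n}crop.png",cv2.resize(q[:,:,::-1],None,fx=3.3,fy=3.3,interpolation=cv2.INTER_CUBIC))
E
python3 m.py
```

```text
top deck [ 268  134   97   94 3768] [ 0.566  -0.0061  0.1496] [ 0.5717 -0.0044  0.15  ] [0.2677 0.2661 0.012 ]
top fly [ 285  147   63   60 2501] [ 5.709e-01 -5.000e-04  1.778e-01] [ 0.5721 -0.0038  0.178 ] [0.1673 0.1674 0.01  ]
top fly [332 208   8   9  37] [ 0.4709 -0.0512  0.1765] [ 0.4715 -0.0521  0.1777] [0.0222 0.019  0.0087]
top pin/nut [312 171   8   8  51] [ 0.5722 -0.0032  0.1939] [ 0.5717 -0.0028  0.1945] [0.0207 0.019  0.0082]
top pin/nut [337 180   9   5  18] [ 0.5453 -0.0673  0.2026] [ 0.546  -0.0691  0.2007] [0.0073 0.0213 0.019 ]
top pin/nut [271 185  10  10  79] [0.5322 0.1041 0.2044] [0.5323 0.1039 0.2008] [0.0243 0.0238 0.0201]
top handle [337 171  10  10  72] [ 0.5534 -0.0686  0.2402] [ 0.5542 -0.0691  0.2394] [0.0223 0.0235 0.014 ]
side deck [ 297  170  107   79 3385] [ 0.5712 -0.0401  0.1504] [ 0.5724 -0.0056  0.15  ] [0.2664 0.2704 0.0119]
side fly [ 317  175   68   50 2252] [ 0.5726 -0.0084  0.1784] [ 0.5732 -0.005   0.178 ] [0.1687 0.1713 0.0099]
side fly [309 213  10   9  45] [ 0.4719 -0.0539  0.176 ] [ 0.4723 -0.0524  0.1764] [0.0224 0.0255 0.0062]
side pin/nut [323 159  10  10  83] [0.5337 0.1005 0.2033] [0.5339 0.1031 0.2016] [0.0254 0.0276 0.0169]
side pin/nut [347 189   9   7  46] [ 0.5736 -0.0044  0.1943] [ 0.5738 -0.0032  0.1945] [0.0209 0.0204 0.0085]
side pin/nut [344 208  11  10  67] [ 0.5534 -0.0786  0.2012] [ 0.555  -0.075   0.2005] [0.0246 0.0171 0.0204]
side handle [345 195  11  10  84] [ 0.5549 -0.0738  0.2398] [ 0.5558 -0.0708  0.2391] [0.0235 0.0234 0.0141]
```

View pics/topcrop.png

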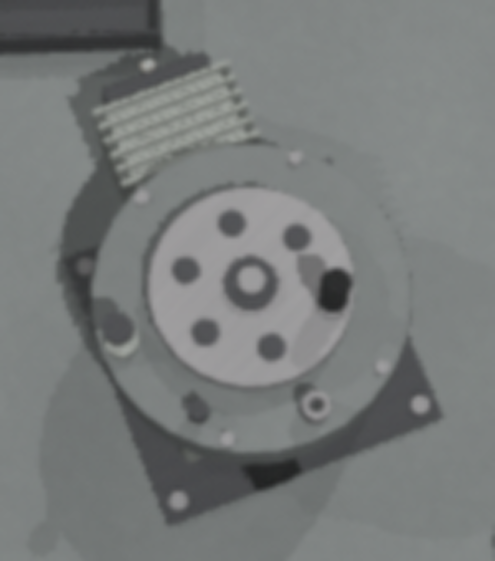

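View pics/sidecrop.png

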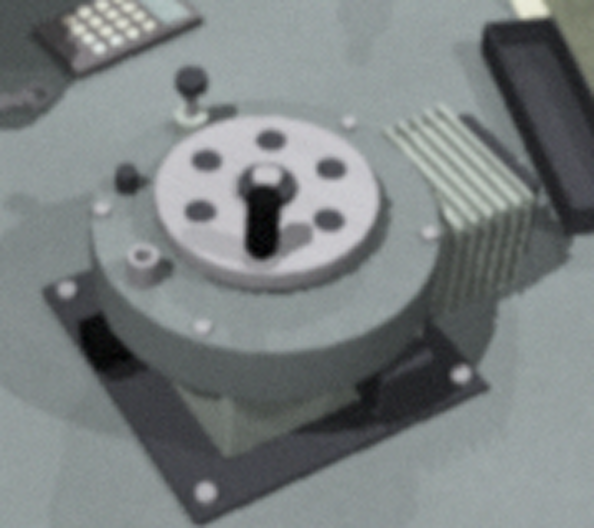

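Measured, both views agreeing to about 3 mm:
- Hub at (0.572, -0.0035).
- Pin at (0.533, 0.104), 114 mm from the hub against 115 given, so the engine's yaw is about 20°.
- Handle at (0.555, -0.070), 68 mm from the hub, so the flywheel reads about 0.44 rad.

First I raise the tool and turn it so the jaws close roughly along 46°.

>>> send_rows(motion=[{"delta_rot": [0,0,0.144],"delta_pos": [0,0,-0.045],"jaw": 0.085},{"delta_rot": [0,0,0.144],"delta_pos": [0,0,-0.045],"jaw": 0.085},{"delta_rot": [0,0,0.144],"delta_pos": [0,0,-0.045],"jaw": 0.085},{"delta_rot": [0,0,0],"delta_pos": [0,0,0],"jaw": 0.085},{"delta_rot": [0,0,0],"delta_pos": [0,0,0],"jaw": 0.085}])

```text
time_s: 0.6
tcp_pos: [0.1819, 0.5194, 0.3291]
tcp_rot: [179.9, -0.0, 136.0]
force: [0.3, 0.4, -0.6]
finger_gap: 0.995
finger_force: 0.0
```

```bash
cat > go.py <<'E'
import sys
from h import *
from scipy.spatial.transform import Rotation as R
s=bot.read_state(); Rt=R.from_euler("xyz",s["tcp_rot"],degrees=True)
print(s["time_s"],s["tcp_pos"].round(4),s["tcp_rot"].round(2),s["force"].round(2),s["finger_gap"],s["joints"].round(1))
if len(sys.argv)>3:
    print("tool delta",Rt.inv().apply(np.array(list(map(float,sys.argv[1:4])))-s["tcp_pos"]).round(4))
E
python3 go.py 0.555 -0.070 0.320
```

```text
0.6 [0.1819 0.5194 0.3291] [ 1.7993e+02 -2.0000e-02  1.3598e+02] [ 0.29  0.37 -0.61] 0.9946486912345084 [ 62.   14.9  20.9  95.9   0.  106. ]
tool delta [-0.6779 -0.1646  0.0087]
```

>>> send_rows(motion=[{"delta_rot": [0,0,0],"delta_pos": [-0.045,-0.011,0],"jaw": 0.085},{"delta_rot": [0,0,0],"delta_pos": [-0.045,-0.011,0],"jaw": 0.085},{"delta_rot": [0,0,0],"delta_pos": [-0.045,-0.011,0],"jaw": 0.085},{"delta_rot": [0,0,0],"delta_pos": [-0.045,-0.011,0],"jaw": 0.085},{"delta_rot": [0,0,0],"delta_pos": [-0.045,-0.011,0],"jaw": 0.085}])

```text
time_s: 1.1
tcp_pos: [0.3052, 0.3212, 0.3271]
tcp_rot: [-179.9, -0.0, 136.0]
force: [0.6, 0.3, 0.9]
finger_gap: 0.999
finger_force: 0.0
```

>>> send_rows(motion=[{"delta_rot": [0,0,0],"delta_pos": [-0.045,-0.011,0],"jaw": 0.085},{"delta_rot": [0,0,0],"delta_pos": [-0.045,-0.011,0],"jaw": 0.085},{"delta_rot": [0,0,0],"delta_pos": [-0.045,-0.011,0],"jaw": 0.085},{"delta_rot": [0,0,0],"delta_pos": [-0.045,-0.011,0],"jaw": 0.085},{"delta_rot": [0,0,0],"delta_pos": [-0.045,-0.011,0],"jaw": 0.085}])

```text
time_s: 1.6
tcp_pos: [0.4287, 0.1253, 0.3273]
tcp_rot: [-179.9, -0.1, 136.0]
force: [2.1, 1.4, 0.3]
finger_gap: 0.995
finger_force: 0.0
```

>>> send_rows(motion=[{"delta_rot": [0,0,0],"delta_pos": [-0.045,-0.011,0],"jaw": 0.085},{"delta_rot": [0,0,0],"delta_pos": [-0.045,-0.011,0],"jaw": 0.085},{"delta_rot": [0,0,0],"delta_pos": [-0.045,-0.011,0],"jaw": 0.085},{"delta_rot": [0,0,0],"delta_pos": [-0.045,-0.011,0],"jaw": 0.085},{"delta_rot": [0,0,0],"delta_pos": [0,0,0],"jaw": 0.085}])

```text
time_s: 2.1
tcp_pos: [0.5292, -0.0339, 0.3251]
tcp_rot: [-179.8, -0.2, 135.7]
force: [-0.6, 0.7, -1.0]
finger_gap: 0.997
finger_force: 0.0
```

```bash
python3 go.py 0.555 -0.070 0.207
```

```text
2.1 [ 0.5292 -0.0339  0.3251] [-179.81   -0.22  135.75] [-0.65  0.7  -0.98] 0.9966350407821385 [-12.7  13.   17.7  95.   -0.   31.5]
tool delta [-0.0442 -0.0075  0.1179]
```

>>> send_rows(motion=[{"delta_rot": [0,0,0],"delta_pos": [-0.044,-0.008,0],"jaw": 0.085},{"delta_rot": [0,0,0],"delta_pos": [0,0,0],"jaw": 0.085},{"delta_rot": [0,0,0],"delta_pos": [0,0,0.04],"jaw": 0.085},{"delta_rot": [0,0,0],"delta_pos": [0,0,0],"jaw": 0.085},{"delta_rot": [0,0,0],"delta_pos": [0,0,0],"jaw": 0.085}])

```text
time_s: 2.6
tcp_pos: [0.5528, -0.0653, 0.2887]
tcp_rot: [-179.9, -0.1, 136.0]
force: [-0.5, 0.3, 0.2]
finger_gap: 0.997
finger_force: 0.0
```

```bash
python3 go.py 0.555 -0.070 0.207
```

```text
2.6 [ 0.5528 -0.0653  0.2887] [-1.7995e+02 -1.1000e-01  1.3600e+02] [-0.49  0.26  0.18] 0.9965827395554852 [-15.4  15.2  15.4  90.3   0.   28.6]
tool delta [-0.005  -0.0018  0.0816]
```

>>> send_rows(motion=[{"delta_rot": [0,0,0],"delta_pos": [-0.005,-0.002,0.02],"jaw": 0.085},{"delta_rot": [0,0,0],"delta_pos": [0,0,0.03],"jaw": 0.085},{"delta_rot": [0,0,0],"delta_pos": [0,0,0.03],"jaw": 0.085},{"delta_rot": [0,0,0],"delta_pos": [0,0,0],"jaw": 0.085},{"delta_rot": [0,0,0],"delta_pos": [0,0,0],"jaw": 0.085}])

```text
time_s: 3.1
tcp_pos: [0.5565, -0.0707, 0.2109]
tcp_rot: [179.9, 0.1, 136.0]
force: [0.7, -0.6, 1.2]
finger_gap: 0.999
finger_force: 0.0
```

>>> send_rows(motion=[{"delta_rot": [0,0,0],"delta_pos": [0,0,0],"jaw": 0.04},{"delta_rot": [0,0,0],"delta_pos": [0,0,0],"jaw": 0.04},{"delta_rot": [0,0,0],"delta_pos": [0,0,0],"jaw": 0.04},{"delta_rot": [0,0,0],"delta_pos": [0,0,0],"jaw": 0.03},{"delta_rot": [0,0,0],"delta_pos": [0,0,0],"jaw": 0.03}])

```text
time_s: 3.6
tcp_pos: [0.5558, -0.0709, 0.2089]
tcp_rot: [180.0, 0.0, 135.9]
force: [0.1, -0.1, -1.4]
finger_gap: 0.356
finger_force: 0.0
```

```bash
python3 - <<'E'
from h import *
for n in("side","top"):
    p,d=bot.snapshot(n); u,v=map(int,project(n,(.555,-.07,.22)))
    q=p[v-50:v+50,u-60:u+60,::-1]
    globals()[n]=cv2.resize(q,(396,330),interpolation=cv2.INTER_CUBIC)
cv2.imwrite("pics/grip.png",np.hstack([side,top]))
E
python3 go.py
```

```text
3.7 [ 0.5557 -0.0709  0.2087] [-180.     -0.    135.95] [-0.2  -0.32 -0.25] 0.3537338303864834 [-15.9  15.6   4.5  78.9   0.   28.2]
```

View pics/grip.png

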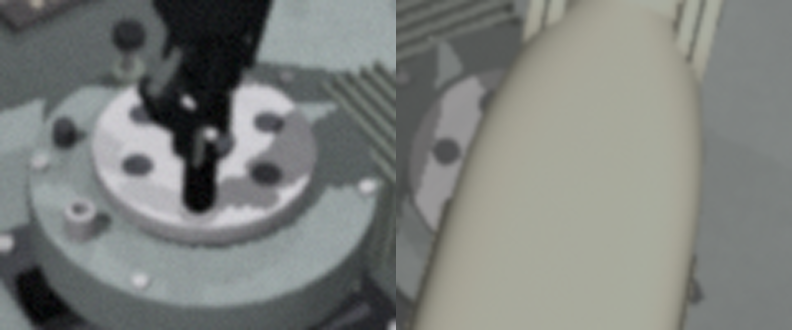

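The left crop shows the black handle between the fingers, near (200,170). I close on it.

>>> send_rows(motion=[{"delta_rot": [0,0,0],"delta_pos": [0,0,0],"jaw": 0.02},{"delta_rot": [0,0,0],"delta_pos": [0,0,0],"jaw": 0.02},{"delta_rot": [0,0,0],"delta_pos": [0,0,0],"jaw": 0.02},{"delta_rot": [0,0,0],"delta_pos": [0,0,0],"jaw": 0.02},{"delta_rot": [0,0,0],"delta_pos": [0,0,0],"jaw": 0.02}])

```text
time_s: 4.2
tcp_pos: [0.5558, -0.0709, 0.2087]
tcp_rot: [180.0, -0.0, 136.0]
force: [0.1, 0.8, 0.4]
finger_gap: 0.236
finger_force: 0.0
```

```bash
python3 go.py; cat > arc.py <<'E'
# tool deltas per 5-row call, along the circle about the hub, from reading a in steps
import sys
from h import *
from scipy.spatial.transform import Rotation as R
H=np.array([.5725,-.0035]); r=.068; a0=-2.618+np.radians(20)
s=bot.read_state(); Rt=R.from_euler("xyz",[180,0,s["tcp_rot"][2]],degrees=True)
q,step,n=map(float,sys.argv[1:4])
P=lambda q:np.r_[H+r*np.array([np.cos(q+a0),np.sin(q+a0)]),0]
e=s["tcp_pos"][:2]-H; print("radius",np.hypot(*e).round(4),"q now",(np.arctan2(e[1],e[0])-a0).round(3),"force",s["force"].round(2))
for i in range(int(n)):
    print((q+i*step).__round__(3),"row",(Rt.inv().apply(P(q+(i+1)*step)-P(q+i*step))/5*1000).round(2),"mm")
E
python3 arc.py 0.43 0.08 18
```

```text
4.2 [ 0.5558 -0.0709  0.2087] [180.    -0.   135.95] [0.12 0.79 0.4 ] 0.2355657980690303 [-15.8  15.6   4.5  78.9   0.   28.2]
radius 0.0694 q now 0.455 force [0.12 0.79 0.4 ]
0.43 row [-0.93  0.56  0.  ] mm
0.51 row [-0.88  0.63  0.  ] mm
0.59 row [-0.83  0.7   0.  ] mm
0.67 row [-0.77  0.77  0.  ] mm
0.75 row [-0.71  0.82  0.  ] mm
0.83 row [-0.64  0.88  0.  ] mm
0.91 row [-0.57  0.93  0.  ] mm
0.99 row [-0.49  0.97  0.  ] mm
1.07 row [-0.41  1.01  0.  ] mm
1.15 row [-0.33  1.04  0.  ] mm
1.23 row [-0.25  1.06  0.  ] mm
1.31 row [-0.16  1.08  0.  ] mm
1.39 row [-0.08  1.09  0.  ] mm
1.47 row [0.01 1.09 0.  ] mm
1.55 row [0.1  1.08 0.  ] mm
1.63 row [0.18 1.07 0.  ] mm
1.71 row [0.27 1.05 0.  ] mm
1.79 row [0.35 1.03 0.  ] mm
```

The opening is 20 mm with no pad force, yet the handle is 25 mm thick, so the pads may not be holding it. I'll look again.

```bash
python3 - <<'E'
from h import *
p,d=bot.snapshot("side"); u,v=map(int,project("side",(.555,-.07,.22)))
q=p[v-40:v+40,u-50:u+50,::-1].astype(float)/255
q=(np.clip(q,0,1)**.5*255).astype(np.uint8)
cv2.imwrite("pics/grip2.png",cv2.resize(q,(700,560),interpolation=cv2.INTER_CUBIC))
P=cloud("side",d)
for z in(.19,.2,.21,.22,.23,.24,.26): print(z,project("side",(.555,-.07,z)))
for y in range(v-30,v+25,3): print(y,[tuple((P[y,x]*1000).astype(int)) if d[y,x] else 0 for x in range(u-9,u+12,4)])
s=bot.read_state(); print(s["force"],s["finger_gap"],s["finger_force"])
E
```

```text
0.19 (np.float64(348.6955591948751), np.float64(213.3720589310213))
0.2 (np.float64(348.8470231650856), np.float64(210.45596622041452))
0.21 (np.float64(349.0003547853063), np.float64(207.50391617571046))
0.22 (np.float64(349.1555888138563), np.float64(204.51523960488146))
0.23 (np.float64(349.31276087694226), np.float64(201.48925060671223))
0.24 (np.float64(349.4719074959163), np.float64(198.42524604600507))
0.26 (np.float64(349.7962751334967), np.float64(192.18028823729142))
174 [(np.int64(523), np.int64(-104), np.int64(351)), (np.int64(532), np.int64(-104), np.int64(349)), (np.int64(541), np.int64(-100), np.int64(344)), (np.int64(551), np.int64(-95), np.int64(338)), (np.int64(561), np.int64(-92), np.int64(334)), (np.int64(574), np.int64(-76), np.int64(317))]
177 [(np.int64(522), np.int64(-110), np.int64(347)), (np.int64(538), np.int64(-77), np.int64(315)), (np.int64(542), np.int64(-98), np.int64(334)), (np.int64(551), np.int64(-97), np.int64(332)), (np.int64(569), np.int64(-60), np.int64(295)), (np.int64(577), np.int64(-66), np.int64(299))]
180 [(np.int64(521), np.int64(-117), np.
[... 4197 characters left out ...]
), np.int64(176)), (np.int64(579), np.int64(-88), np.int64(175))]
225 [(np.int64(533), np.int64(-78), np.int64(162)), (np.int64(541), np.int64(-82), np.int64(164)), (np.int64(550), np.int64(-86), np.int64(167)), (np.int64(559), np.int64(-89), np.int64(169)), (np.int64(569), np.int64(-88), np.int64(166)), (np.int64(580), np.int64(-87), np.int64(163))]
228 [(np.int64(533), np.int64(-75), np.int64(147)), (np.int64(542), np.int64(-80), np.int64(152)), (np.int64(552), np.int64(-82), np.int64(152)), (np.int64(561), np.int64(-84), np.int64(152)), (np.int64(571), np.int64(-83), np.int64(150)), (np.int64(580), np.int64(-86), np.int64(151))]
[-0.69807947  0.25788615  0.46606469] 0.2322081508233087 0.0
```

View pics/grip2.png

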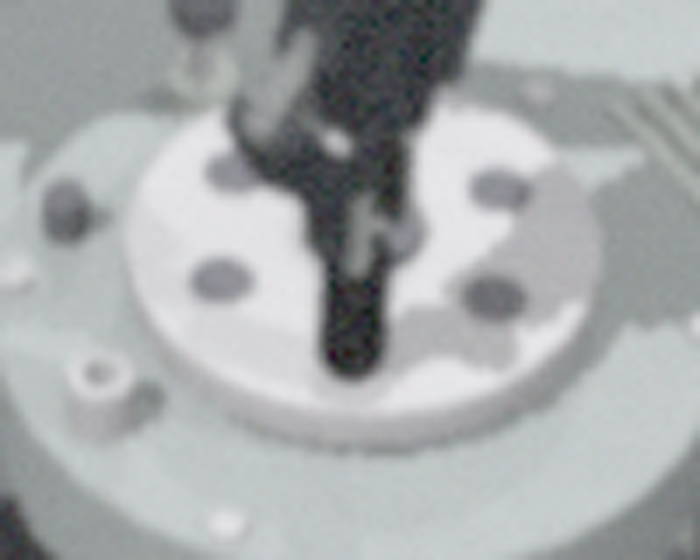

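The fingertips look to end near z ≈ 0.245, just above the handle's top, although the reported TCP is 0.209. I check this against the depth changes since the start.

```bash
cat > tip.py <<'E'
from h import *
s=bot.read_state(); t=s["tcp_pos"]; print(t.round(4))
d0=np.load("pics/side0d.npy"); d=np.median([bot.snapshot("side")[1] for _ in range(3)],0); P=cloud("side",d)
m=(d>0)&(d0-d>.015)&(np.linalg.norm(P[...,:2]-t[:2],axis=-1)<.075)&(P[...,2]<t[2]+.15)
v,u=np.where(m)
for c in range(u.min(),u.max()+1):
    k=u==c
    if k.any(): b=v[k].max(); print(c,b,(P[b-2,c]*1000).round(),(P[b,c]*1000).round(),d0[b,c]-d[b,c])
E
python3 tip.py
```

```text
[ 0.5558 -0.0708  0.2087]
331 182 [ 504. -108.  340.] [ 504. -110.  336.] 0.2303561
332 183 [ 505. -112.  341.] [ 506. -109.  332.] 0.22087443
333 185 [ 507. -113.  335.] [ 509. -103.  320.] 0.206792
334 186 [ 510. -112.  331.] [ 512. -103.  317.] 0.20028472
335 188 [ 513. -106.  319.] [515. -98. 306.] 0.18250012
336 189 [ 516. -105.  315.] [517. -98. 302.] 0.17452836
337 190 [ 518. -105.  312.] [520. -94. 295.] 0.1665523
338 190 [ 519. -109.  315.] [522. -94. 295.] 0.17061162
339 190 [ 521. -112.  318.] [524. -99. 299.] 0.1743685
340 191 [ 523. -113.  315.] [ 526. -100.  297.] 0.17391539
341 191 [ 524. -115.  318.] [ 528. -101.  298.] 0.17750299
342 198 [551.  -7. 187.] [534. -83. 258.] 0.10893655
343 199 [536. -85. 263.] [536. -86. 257.] 0.109333396
344 199 [539. -84. 261.] [538. -86. 257.] 0.10463476
345 200 [541. -85. 258.] [541. -86. 253.] 0.022909641
346 200 [542. -91. 264.] [542. -90. 256.] 0.02391553
347 201 [544. -94. 263.] [545. -90. 253.] 0.023062706
348 201 [547. -90. 259.] [547. -89. 252.] 0.015447497
349 200 [549. -91. 263.] [549. -89. 254.] 0.016120195
350 201 [552. -8
[... 446 characters left out ...]
254.] 0.09854162
359 182 [575. -68. 293.] [575. -69. 288.] 0.16288733
360 181 [577. -67. 295.] [578. -67. 288.] 0.16218388
361 175 [578. -72. 316.] [580. -64. 304.] 0.22985125
362 175 [580. -72. 317.] [584. -57. 297.] 0.21557736
363 175 [586. -58. 303.] [587. -57. 296.] 0.21629572
364 175 [589. -56. 301.] [590. -53. 292.] 0.21088934
365 173 [592. -52. 303.] [592. -53. 298.] 0.22128797
366 170 [595. -48. 308.] [596. -46. 300.] 0.44810736
367 167 [598. -44. 313.] [598. -44. 307.] 0.459481
368 164 [600. -43. 321.] [601. -42. 313.] 0.47790003
369 160 [603. -39. 328.] [603. -39. 323.] 0.4853512
370 157 [604. -40. 338.] [605. -38. 330.] 0.50882316
371 154 [607. -36. 343.] [606. -39. 339.] 0.527742
```

```bash
python3 - <<'E'
from h import *
t=np.array([.1816,.5188])
for n in("side","top"):
    P=cloud(n,np.load(f"pics/{n}0d.npy")); d=np.load(f"pics/{n}0d.npy")
    m=(d>0)&(np.linalg.norm(P[...,:2]-t,axis=-1)<.075)&(P[...,2]>.05)
    z=np.sort(P[m][:,2]); print(n,len(z),z[:12].round(3), P[m][np.argsort(P[m][:,2])[:6]].round(3).tolist(), project(n,(*t,.194)))
P=cloud("side",np.load("pics/side0d.npy")); d=np.load("pics/side0d.npy")
print((P[40:84:4,170:200:5]*1000).astype(int).tolist())
E
```

```text
side 3152 [0.05  0.05  0.05  0.05  0.05  0.05  0.05  0.05  0.05  0.051 0.051 0.051] [[0.155, 0.497, 0.05], [0.187, 0.507, 0.05], [0.22, 0.507, 0.05], [0.148, 0.498, 0.05], [0.116, 0.492, 0.05], [0.253, 0.518, 0.05]] (np.float64(193.03708966134045), np.float64(91.69487995624654))
top 5362 [0.05  0.05  0.05  0.051 0.051 0.051 0.051 0.051 0.051 0.051 0.051 0.052] [[0.239, 0.516, 0.05], [0.149, 0.496, 0.05], [0.198, 0.506, 0.05], [0.214, 0.51, 0.051], [0.114, 0.489, 0.051], [0.119, 0.489, 0.051]] (np.float64(112.00996548301131), np.float64(332.9285677732366))
[[[152, 496, 379], [167, 490, 380], [181, 486, 381], [194, 488, 379], [207, 496, 374], [219, 514, 364]], [[148, 504, 363], [165, 486, 371], [179, 482, 372], [193, 479, 372], [205, 488, 366], [210, 572, 322]], [[-198, 2686, -756], [162, 489, 357], [176, 481, 360], [187, 504, 347], [199, 522, 337], [-12, 2632, -745]], [[-189, 2585, -735], [-156, 2594, -744], [174, 485, 346], [185, 503, 336], [196, 529, 321], [209, 543, 312]], [[-192, 2563, -755], [161, 460, 349], [172, 477, 338], [184, 489, 330], [195, 518, 314], [206, 543, 299]], [[-184, 2472, -738], [159, 456, 338], [172, 462, 334], [182, 490, 317], [187, 559, 279], [202, 556, 279]], [[-185, 2437, -750], [156, 457, 326], [170, 455, 326], [182, 473, 314], [42, 1702, -360], [200, 553, 268]], [[-183, 2384, -751], [154, 458, 313], [169, 446, 318], [178, 479, 298], [39, 1689, -377], [197, 558, 251]], [[-180, 2328, -750], [152, 452, 304], [166, 446, 305], [177, 472, 290], [36, 1682, -397], [59, 1710, -416]], [[-178, 2275, -750], [-143, 2267, -749], [164, 448, 292], [175, 465, 280], [32, 1676, -418], [54, 1713, -443]], [[-174, 2213, -745], [-139, 2203, -742], [158, 466, 269], [171, 473, 263], [26, 1681, -446], [52, 1696, -458]]]
```

At the start pose, too, the visible fingertips sat about 40 mm above the reported TCP, so the tips are really that much higher than the state says. I open, go down in steps with the force watched, and check by camera.

>>> send_rows(motion=[{"delta_rot": [0,0,0],"delta_pos": [0,0,0],"jaw": 0.06},{"delta_rot": [0,0,0],"delta_pos": [0,0,0],"jaw": 0.06},{"delta_rot": [0,0,0],"delta_pos": [0,0,0],"jaw": 0.06},{"delta_rot": [0,0,0],"delta_pos": [0,0,0],"jaw": 0.06},{"delta_rot": [0,0,0],"delta_pos": [0,0,0],"jaw": 0.06}])

```text
time_s: 4.9
tcp_pos: [0.5558, -0.0709, 0.2087]
tcp_rot: [180.0, -0.0, 136.0]
force: [-0.2, 0.1, 0.3]
finger_gap: 0.702
finger_force: 0.0
```

>>> send_rows(motion=[{"delta_rot": [0,0,0],"delta_pos": [0,0,0.005],"jaw": 0.06},{"delta_rot": [0,0,0],"delta_pos": [0,0,0.005],"jaw": 0.06},{"delta_rot": [0,0,0],"delta_pos": [0,0,0.005],"jaw": 0.06},{"delta_rot": [0,0,0],"delta_pos": [0,0,0.005],"jaw": 0.06},{"delta_rot": [0,0,0],"delta_pos": [0,0,0],"jaw": 0.06}])

```text
time_s: 5.4
tcp_pos: [0.5554, -0.0708, 0.1877]
tcp_rot: [-180.0, -0.1, 135.9]
force: [-0.8, -0.4, -0.2]
finger_gap: 0.703
finger_force: 0.0
```

```bash
python3 tip.py | awk 'NR==1|| ($1>336&&$1<366)'; python3 - <<'E'
from plant import bot
s=bot.read_state();print(s["force"],s["finger_gap"])
E
```

```text
[ 0.5554 -0.0708  0.1877]
337 208 [521. -97. 248.] [521. -97. 241.] 0.08680177
338 209 [ 522. -100.  248.] [523. -96. 237.] 0.08125579
339 209 [525. -99. 247.] [ 524. -103.  244.] 0.091041565
340 210 [ 527. -100.  243.] [ 526. -103.  240.] 0.08805382
341 210 [ 528. -107.  251.] [ 528. -106.  244.] 0.09365225
342 211 [ 530. -108.  248.] [ 531. -105.  238.] 0.08254635
343 211 [ 533. -103.  242.] [ 534. -102.  235.] 0.0778718
344 212 [ 536. -102.  238.] [ 536. -102.  231.] 0.04379666
345 211 [ 537. -105.  243.] [ 537. -106.  238.] 0.043363333
346 210 [ 540. -102.  244.] [ 540. -102.  237.] 0.03319633
347 203 [543. -98. 262.] [543. -99. 256.] 0.028721213
348 195 [ 544. -100.  288.] [ 544. -101.  283.] 0.056561828
349 192 [ 544. -105.  302.] [ 544. -106.  296.] 0.14330995
350 191 [ 546. -106.  305.] [ 547. -103.  297.] 0.14539313
351 191 [ 550. -102.  301.] [ 550. -102.  295.] 0.14802885
352 189 [553. -98. 302.] [553. -99. 297.] 0.1576513
353 191 [569. -43. 243.] [569. -43. 235.] 0.06216824
354 192 [572. -42. 238.] [571. -44. 233.] 0.055877924
355 193 [573. -47. 239.] [573. -48. 233.] 0.057634115
356 193 [575. -47. 239.] [575. -48. 233.] 0.06346333
357 194 [577. -50. 238.] [578. -50. 231.] 0.06285608
358 194 [579. -52. 240.] [579. -52. 233.] 0.06030512
359 195 [581. -55. 239.] [582. -52. 229.] 0.059972525
360 195 [583. -56. 239.] [584. -53. 230.] 0.07595098
361 194 [585. -57. 243.] [586. -55. 235.] 0.07591796
362 192 [588. -52. 245.] [589. -51. 237.] 0.08397341
363 182 [588. -54. 278.] [589. -54. 272.] 0.13190591
364 181 [591. -51. 278.] [591. -55. 275.] 0.14602411
365 178 [597. -38. 275.] [594. -48. 278.] 0.14412713
[0.16354695 0.12174698 0.2542453 ] 0.7003551092128613
```

>>> send_rows(motion=[{"delta_rot": [0,0,0],"delta_pos": [0,0,0.005],"jaw": 0.06},{"delta_rot": [0,0,0],"delta_pos": [0,0,0.005],"jaw": 0.06},{"delta_rot": [0,0,0],"delta_pos": [0,0,0],"jaw": 0.06}])

```text
time_s: 5.85
tcp_pos: [0.5554, -0.0708, 0.1778]
tcp_rot: [-180.0, -0.1, 136.0]
force: [-0.2, 0.9, -0.5]
finger_gap: 0.704
finger_force: 0.0
```

>>> send_rows(motion=[{"delta_rot": [0,0,0],"delta_pos": [0,0,0.005],"jaw": 0.06},{"delta_rot": [0,0,0],"delta_pos": [0,0,0.005],"jaw": 0.06},{"delta_rot": [0,0,0],"delta_pos": [0,0,0],"jaw": 0.06}])

```text
time_s: 6.15
tcp_pos: [0.5554, -0.0708, 0.1678]
tcp_rot: [-180.0, -0.1, 136.0]
force: [0.5, -0.4, 0.4]
finger_gap: 0.704
finger_force: 0.0
```

>>> send_rows(motion=[{"delta_rot": [0,0,0],"delta_pos": [0,0,0],"jaw": 0.028},{"delta_rot": [0,0,0],"delta_pos": [0,0,0],"jaw": 0.028},{"delta_rot": [0,0,0],"delta_pos": [0,0,0],"jaw": 0.015},{"delta_rot": [0,0,0],"delta_pos": [0,0,0],"jaw": 0.015},{"delta_rot": [0,0,0],"delta_pos": [0,0,0],"jaw": 0.015}])

```text
time_s: 6.65
tcp_pos: [0.5564, -0.0703, 0.1693]
tcp_rot: [179.9, 0.0, 136.0]
force: [3.1, 5.2, 3.4]
finger_gap: 0.273
finger_force: 59.0
```

```bash
python3 go.py
```

```text
6.65 [ 0.5564 -0.0703  0.1693] [1.7989e+02 4.0000e-02 1.3598e+02] [3.14 5.2  3.36] 0.2728043000395357 [-15.8  16.3  -0.3  73.3   0.1  28.2]
```

The handle is held: 59 N at about 23 mm. Next I turn along the arc and log the force.

>>> send_rows(motion=[{"delta_rot": [0,0,0],"delta_pos": [-0.00092,0.00058,0],"jaw": 0.015},{"delta_rot": [0,0,0],"delta_pos": [-0.00092,0.00058,0],"jaw": 0.015},{"delta_rot": [0,0,0],"delta_pos": [-0.00092,0.00058,0],"jaw": 0.015},{"delta_rot": [0,0,0],"delta_pos": [-0.00092,0.00058,0],"jaw": 0.015},{"delta_rot": [0,0,0],"delta_pos": [-0.00092,0.00058,0],"jaw": 0.015}])

```text
time_s: 7.15
tcp_pos: [0.5604, -0.0712, 0.1692]
tcp_rot: [180.0, -0.1, 136.0]
force: [-4.2, 5.0, 6.7]
finger_gap: 0.271
finger_force: 59.4
```

>>> send_rows(motion=[{"delta_rot": [0,0,0],"delta_pos": [-0.00087,0.00065,0],"jaw": 0.015},{"delta_rot": [0,0,0],"delta_pos": [-0.00087,0.00065,0],"jaw": 0.015},{"delta_rot": [0,0,0],"delta_pos": [-0.00087,0.00065,0],"jaw": 0.015},{"delta_rot": [0,0,0],"delta_pos": [-0.00087,0.00065,0],"jaw": 0.015},{"delta_rot": [0,0,0],"delta_pos": [-0.00087,0.00065,0],"jaw": 0.015}])

```text
time_s: 7.65
tcp_pos: [0.5657, -0.0721, 0.1692]
tcp_rot: [-180.0, -0.1, 136.0]
force: [-4.5, 3.9, 6.0]
finger_gap: 0.273
finger_force: 59.4
```

>>> send_rows(motion=[{"delta_rot": [0,0,0],"delta_pos": [-0.00082,0.00072,0],"jaw": 0.015},{"delta_rot": [0,0,0],"delta_pos": [-0.00082,0.00072,0],"jaw": 0.015},{"delta_rot": [0,0,0],"delta_pos": [-0.00082,0.00072,0],"jaw": 0.015},{"delta_rot": [0,0,0],"delta_pos": [-0.00082,0.00072,0],"jaw": 0.015},{"delta_rot": [0,0,0],"delta_pos": [-0.00082,0.00072,0],"jaw": 0.015}])

```text
time_s: 8.15
tcp_pos: [0.5711, -0.0726, 0.1692]
tcp_rot: [-180.0, -0.1, 136.0]
force: [-3.8, 2.9, 6.3]
finger_gap: 0.27
finger_force: 59.4
```

>>> send_rows(motion=[{"delta_rot": [0,0,0],"delta_pos": [-0.00076,0.00078,0],"jaw": 0.015},{"delta_rot": [0,0,0],"delta_pos": [-0.00076,0.00078,0],"jaw": 0.015},{"delta_rot": [0,0,0],"delta_pos": [-0.00076,0.00078,0],"jaw": 0.015},{"delta_rot": [0,0,0],"delta_pos": [-0.00076,0.00078,0],"jaw": 0.015},{"delta_rot": [0,0,0],"delta_pos": [-0.00076,0.00078,0],"jaw": 0.015}])

```text
time_s: 8.65
tcp_pos: [0.5765, -0.0726, 0.1692]
tcp_rot: [-180.0, -0.0, 136.0]
force: [-5.8, 2.7, 6.7]
finger_gap: 0.275
finger_force: 59.4
```

```bash
python3 go.py; python3 arc.py 0.775 0.08 1
```

```text
8.65 [ 0.5765 -0.0726  0.1692] [-1.7995e+02 -4.0000e-02  1.3595e+02] [-5.75  2.67  6.72] 0.2753303457774646 [-15.4  18.3   2.7  74.4  -0.   28.6]
radius 0.0693 q now 0.756 force [-5.75  2.67  6.72]
0.775 row [-0.69  0.84  0.  ] mm
```

>>> send_rows(motion=[{"delta_rot": [0,0,0],"delta_pos": [-0.00069,0.00084,0],"jaw": 0.015},{"delta_rot": [0,0,0],"delta_pos": [-0.00069,0.00084,0],"jaw": 0.015},{"delta_rot": [0,0,0],"delta_pos": [-0.00069,0.00084,0],"jaw": 0.015},{"delta_rot": [0,0,0],"delta_pos": [-0.00069,0.00084,0],"jaw": 0.015},{"delta_rot": [0,0,0],"delta_pos": [-0.00069,0.00084,0],"jaw": 0.015}])

```text
time_s: 9.15
tcp_pos: [0.5819, -0.0723, 0.1692]
tcp_rot: [-179.9, -0.0, 135.9]
force: [-4.0, -0.2, 6.0]
finger_gap: 0.276
finger_force: 59.4
```

>>> send_rows(motion=[{"delta_rot": [0,0,0],"delta_pos": [-0.00062,0.00089,0],"jaw": 0.015},{"delta_rot": [0,0,0],"delta_pos": [-0.00062,0.00089,0],"jaw": 0.015},{"delta_rot": [0,0,0],"delta_pos": [-0.00062,0.00089,0],"jaw": 0.015},{"delta_rot": [0,0,0],"delta_pos": [-0.00062,0.00089,0],"jaw": 0.015},{"delta_rot": [0,0,0],"delta_pos": [-0.00062,0.00089,0],"jaw": 0.015}])

```text
time_s: 9.65
tcp_pos: [0.5872, -0.0714, 0.1692]
tcp_rot: [-179.9, -0.0, 135.9]
force: [-5.6, -0.9, 6.3]
finger_gap: 0.272
finger_force: 59.4
```

>>> send_rows(motion=[{"delta_rot": [0,0,0],"delta_pos": [-0.00054,0.00094,0],"jaw": 0.015},{"delta_rot": [0,0,0],"delta_pos": [-0.00054,0.00094,0],"jaw": 0.015},{"delta_rot": [0,0,0],"delta_pos": [-0.00054,0.00094,0],"jaw": 0.015},{"delta_rot": [0,0,0],"delta_pos": [-0.00054,0.00094,0],"jaw": 0.015},{"delta_rot": [0,0,0],"delta_pos": [-0.00054,0.00094,0],"jaw": 0.015}])

```text
time_s: 10.15
tcp_pos: [0.5925, -0.0702, 0.1692]
tcp_rot: [-179.9, 0.0, 135.9]
force: [-5.5, -1.6, 5.6]
finger_gap: 0.273
finger_force: 59.4
```

```bash
python3 arc.py 1.0 0.08 1
```

```text
radius 0.0697 q now 0.989 force [-5.52 -1.61  5.64]
1.0 row [-0.48  0.97  0.  ] mm
```

>>> send_rows(motion=[{"delta_rot": [0,0,0],"delta_pos": [-0.00048,0.00097,0],"jaw": 0.015},{"delta_rot": [0,0,0],"delta_pos": [-0.00048,0.00097,0],"jaw": 0.015},{"delta_rot": [0,0,0],"delta_pos": [-0.00048,0.00097,0],"jaw": 0.015},{"delta_rot": [0,0,0],"delta_pos": [-0.00048,0.00097,0],"jaw": 0.015},{"delta_rot": [0,0,0],"delta_pos": [-0.00048,0.00097,0],"jaw": 0.015}])

```text
time_s: 10.65
tcp_pos: [0.597, -0.0688, 0.1692]
tcp_rot: [-179.8, -0.0, 135.9]
force: [-9.5, -2.8, 5.7]
finger_gap: 0.273
finger_force: 59.6
```

>>> send_rows(motion=[{"delta_rot": [0,0,0],"delta_pos": [-0.0004,0.00101,0],"jaw": 0.015},{"delta_rot": [0,0,0],"delta_pos": [-0.0004,0.00101,0],"jaw": 0.015},{"delta_rot": [0,0,0],"delta_pos": [-0.0004,0.00101,0],"jaw": 0.015},{"delta_rot": [0,0,0],"delta_pos": [-0.0004,0.00101,0],"jaw": 0.015},{"delta_rot": [0,0,0],"delta_pos": [-0.0004,0.00101,0],"jaw": 0.015}])

```text
time_s: 11.15
tcp_pos: [0.6018, -0.0669, 0.1692]
tcp_rot: [-179.8, 0.0, 135.9]
force: [-9.0, -5.7, 6.6]
finger_gap: 0.269
finger_force: 59.6
```

>>> send_rows(motion=[{"delta_rot": [0,0,0],"delta_pos": [-0.00032,0.00104,0],"jaw": 0.015},{"delta_rot": [0,0,0],"delta_pos": [-0.00032,0.00104,0],"jaw": 0.015},{"delta_rot": [0,0,0],"delta_pos": [-0.00032,0.00104,0],"jaw": 0.015},{"delta_rot": [0,0,0],"delta_pos": [-0.00032,0.00104,0],"jaw": 0.015},{"delta_rot": [0,0,0],"delta_pos": [-0.00032,0.00104,0],"jaw": 0.015}])

```text
time_s: 11.65
tcp_pos: [0.6068, -0.0644, 0.1692]
tcp_rot: [-179.8, 0.0, 135.9]
force: [-7.6, -5.3, 5.9]
finger_gap: 0.272
finger_force: 59.6
```

```bash
cat > log.txt <<'E'
.5604 -.0712 -4.2 5.0
.5657 -.0721 -4.5 3.9
.5711 -.0726 -3.8 2.9
.5765 -.0726 -5.8 2.7
.5819 -.0723 -4.0 -.2
.5872 -.0714 -5.6 -.9
.5925 -.0702 -5.5 -1.6
E
cat > feel.py <<'E'
import numpy as np
from scipy.optimize import least_squares
L=np.loadtxt("log.txt"); x=L[:,:2]
c=least_squares(lambda c:np.hypot(*(x-c[:2]).T)-.068,[.573,-.004]).x
e=x-c; a=np.arctan2(e[:,1],e[:,0]); q=a+2.618-np.radians(20)
t=np.c_[-np.sin(a),np.cos(a)]; print("hub",c.round(4),(np.hypot(*e.T)-.068).std().round(5))
for qi,f,g in zip(q,-(L[:,2:4]*t).sum(1),(L[:,2:4]*e/.068).sum(1)): print(qi.round(3),f.round(2),"radial",g.round(1))
E
python3 arc.py 1.24 0.08 1
```

```text
radius 0.0699 q now 1.211 force [-7.56 -5.3   5.89]
1.24 row [-0.24  1.06  0.  ] mm
```

```bash
cat >> log.txt <<'E'
.597 -.0688 -9.5 -2.8
.6018 -.0669 -9.0 -5.7
.6068 -.0644 -7.6 -5.3
E
python3 feel.py
```

```text
hub [ 0.5744 -0.0047] 3e-05
0.491 5.14 radial -4.0
0.57 4.96 radial -3.3
0.65 3.93 radial -2.7
0.73 5.71 radial -2.9
0.809 4.0 radial -0.2
0.888 5.67 radial -0.2
0.968 5.73 radial 0.1
1.037 9.89 radial -0.5
1.113 10.53 radial 1.6
1.196 9.21 radial 1.0
```

The peak is at about 1.10, so TDC should be near 1.35. I take finer steps from here.

>>> send_rows(motion=[{"delta_rot": [0,0,0],"delta_pos": [-0.00025,0.00106,0],"jaw": 0.015},{"delta_rot": [0,0,0],"delta_pos": [-0.00025,0.00106,0],"jaw": 0.015},{"delta_rot": [0,0,0],"delta_pos": [-0.00025,0.00106,0],"jaw": 0.015}])

```text
time_s: 11.95
tcp_pos: [0.6098, -0.0627, 0.1692]
tcp_rot: [-179.8, 0.0, 135.9]
force: [-7.0, -6.1, 5.0]
finger_gap: 0.275
finger_force: 59.6
```

>>> send_rows(motion=[{"delta_rot": [0,0,0],"delta_pos": [-0.0002,0.00107,0],"jaw": 0.015},{"delta_rot": [0,0,0],"delta_pos": [-0.0002,0.00107,0],"jaw": 0.015}])

```text
time_s: 12.15
tcp_pos: [0.6117, -0.0615, 0.1692]
tcp_rot: [-179.8, 0.1, 135.9]
force: [-5.3, -5.8, 5.4]
finger_gap: 0.275
finger_force: 59.5
```

>>> send_rows(motion=[{"delta_rot": [0,0,0],"delta_pos": [-0.00016,0.00108,0],"jaw": 0.015},{"delta_rot": [0,0,0],"delta_pos": [-0.00016,0.00108,0],"jaw": 0.015}])

```text
time_s: 12.35
tcp_pos: [0.6136, -0.0602, 0.1692]
tcp_rot: [-179.8, 0.1, 135.9]
force: [-4.8, -6.0, 4.4]
finger_gap: 0.277
finger_force: 59.4
```

>>> send_rows(motion=[{"delta_rot": [0,0,0],"delta_pos": [-0.00013,0.00108,0],"jaw": 0.015},{"delta_rot": [0,0,0],"delta_pos": [-0.00013,0.00108,0],"jaw": 0.015}])

```text
time_s: 12.55
tcp_pos: [0.6155, -0.0589, 0.1692]
tcp_rot: [-179.8, 0.1, 135.9]
force: [-3.4, -6.3, 4.8]
finger_gap: 0.271
finger_force: 59.4
```

>>> send_rows(motion=[{"delta_rot": [0,0,0],"delta_pos": [-0.0001,0.00109,0],"jaw": 0.015},{"delta_rot": [0,0,0],"delta_pos": [-0.0001,0.00109,0],"jaw": 0.015}])

```text
time_s: 12.75
tcp_pos: [0.6173, -0.0574, 0.1693]
tcp_rot: [-179.9, 0.1, 135.9]
force: [-2.5, -5.2, 4.4]
finger_gap: 0.274
finger_force: 59.3
```

>>> send_rows(motion=[{"delta_rot": [0,0,0],"delta_pos": [-6e-05,0.00109,0],"jaw": 0.015},{"delta_rot": [0,0,0],"delta_pos": [-6e-05,0.00109,0],"jaw": 0.015}])

```text
time_s: 12.95
tcp_pos: [0.6191, -0.0559, 0.1693]
tcp_rot: [-179.9, 0.1, 135.9]
force: [-1.9, -5.6, 3.2]
finger_gap: 0.271
finger_force: 59.3
```

```bash
cat >> log.txt <<'E'
.6098 -.0627 -7.0 -6.1
.6117 -.0615 -5.3 -5.8
.6136 -.0602 -4.8 -6.0
.6155 -.0589 -3.4 -6.3
.6173 -.0574 -2.5 -5.2
.6191 -.0559 -1.9 -5.6
E
python3 feel.py
```

```text
hub [ 0.5744 -0.0047] 3e-05
0.491 5.14 radial -4.0
0.57 4.96 radial -3.3
0.65 3.94 radial -2.7
0.729 5.71 radial -2.9
0.809 4.0 radial -0.2
0.888 5.67 radial -0.2
0.968 5.73 radial 0.1
1.037 9.89 radial -0.5
1.113 10.53 radial 1.6
1.195 9.21 radial 1.0
1.246 9.15 radial 1.6
1.279 7.61 radial 1.9
1.313 7.38 radial 2.1
1.347 6.52 radial 3.0
1.381 5.22 radial 2.5
1.416 5.11 radial 3.0
```

>>> send_rows(motion=[{"delta_rot": [0,0,0],"delta_pos": [-3e-05,0.00109,0],"jaw": 0.015},{"delta_rot": [0,0,0],"delta_pos": [-3e-05,0.00109,0],"jaw": 0.015}])

```text
time_s: 13.15
tcp_pos: [0.6209, -0.0543, 0.1693]
tcp_rot: [-179.9, 0.1, 135.9]
force: [-1.8, -4.9, 3.7]
finger_gap: 0.271
finger_force: 59.3
```

>>> send_rows(motion=[{"delta_rot": [0,0,0],"delta_pos": [1e-05,0.00109,0],"jaw": 0.015},{"delta_rot": [0,0,0],"delta_pos": [1e-05,0.00109,0],"jaw": 0.015}])

```text
time_s: 13.35
tcp_pos: [0.6225, -0.0527, 0.1693]
tcp_rot: [-179.9, 0.1, 135.9]
force: [-0.7, -5.7, 3.7]
finger_gap: 0.272
finger_force: 59.2
```

>>> send_rows(motion=[{"delta_rot": [0,0,0],"delta_pos": [5e-05,0.00109,0],"jaw": 0.015},{"delta_rot": [0,0,0],"delta_pos": [5e-05,0.00109,0],"jaw": 0.015}])

```text
time_s: 13.55
tcp_pos: [0.6242, -0.051, 0.1693]
tcp_rot: [-179.9, 0.1, 135.9]
force: [1.1, -4.9, 2.4]
finger_gap: 0.274
finger_force: 59.2
```

```bash
cat >> log.txt <<'E'
.6209 -.0543 -1.8 -4.9
.6225 -.0527 -.7 -5.7
.6242 -.051 1.1 -4.9
E
cat >> feel.py <<'E'
f=-(L[:,2:4]*t).sum(1)
lin=lambda x:np.interp(x,[-.45,-.25,0,.25,.45],[0,1,0,-1,0])
def smooth(x):
    y=np.abs(x); s=np.where(y<.25,np.sin(np.pi/2*np.clip(y/.25,0,1)),np.where(y<.45,.5+.5*np.cos(np.pi*(y-.25)/.2),0)); return -np.sign(x)*s
for nm,S in(("lin",lin),("smooth",smooth)):
    best=min((lambda r:(2*r.cost,r.x.round(3).tolist()))(least_squares(lambda p:p[0]+p[1]*S(q-p[2])-f,[5,4.5,T0])) for T0 in(1.3,1.35,1.4,1.45))
    print(nm,best)
E
python3 feel.py|tail -8
```

```text
1.347 6.51 radial 3.0
1.381 5.22 radial 2.5
1.415 5.11 radial 3.0
1.451 4.66 radial 2.3
1.484 4.53 radial 3.5
1.519 2.84 radial 4.1
lin (np.float64(10.950287615789472), [5.452, 5.571, 1.389])
smooth (np.float64(14.365421912361843), [5.696, 4.124, 1.376])
```

>>> send_rows(motion=[{"delta_rot": [0,0,0],"delta_pos": [0.0001,0.00108,0],"jaw": 0.015},{"delta_rot": [0,0,0],"delta_pos": [0,0,0],"jaw": 0.015},{"delta_rot": [0,0,0],"delta_pos": [0,0,0],"jaw": 0.015},{"delta_rot": [0,0,0],"delta_pos": [0,0,0],"jaw": 0.015}])

```text
time_s: 13.95
tcp_pos: [0.6252, -0.0498, 0.1693]
tcp_rot: [-180.0, 0.1, 135.9]
force: [1.7, -5.1, 3.8]
finger_gap: 0.272
finger_force: 59.2
```

```bash
python3 go.py; python3 - <<'E'
from plant import bot; import numpy as np
e=bot.read_state()["tcp_pos"][:2]-[.5744,-.0047]; print(np.arctan2(e[1],e[0])+2.618-np.radians(20),np.hypot(*e))
E
```

```text
13.95 [ 0.6252 -0.0498  0.1693] [-1.7998e+02  1.5000e-01  1.3592e+02] [ 1.69 -5.07  3.83] 0.2720176233005027 [-12.2  22.8   9.4  76.6  -0.1  31.9]
1.542278906395004 0.067909005901619
```

Fitted TDC is about 1.385 and the flywheel stands at about 1.54, roughly 0.155 past it. I release the handle and rise.

>>> send_rows(motion=[{"delta_rot": [0,0,0],"delta_pos": [0,0,0],"jaw": 0.05},{"delta_rot": [0,0,0],"delta_pos": [0,0,0],"jaw": 0.05},{"delta_rot": [0,0,0],"delta_pos": [0,0,0],"jaw": 0.05},{"delta_rot": [0,0,0],"delta_pos": [0,0,0],"jaw": 0.05}])

```text
time_s: 14.35
tcp_pos: [0.6244, -0.0485, 0.1685]
tcp_rot: [-180.0, -0.0, 136.0]
force: [-0.5, -0.2, -0.4]
finger_gap: 0.585
finger_force: 0.0
```

>>> send_rows(motion=[{"delta_rot": [0,0,0],"delta_pos": [0,0,-0.02],"jaw": 0.05},{"delta_rot": [0,0,0],"delta_pos": [0,0,-0.03],"jaw": 0.05},{"delta_rot": [0,0,0],"delta_pos": [0,0,-0.03],"jaw": 0.05},{"delta_rot": [0,0,0],"delta_pos": [0,0,0],"jaw": 0.05},{"delta_rot": [0,0,0],"delta_pos": [0,0,0],"jaw": 0.0}])

```text
time_s: 14.85
tcp_pos: [0.6247, -0.0486, 0.249]
tcp_rot: [180.0, 0.0, 136.0]
force: [-0.2, 0.4, -0.6]
finger_gap: 0.436
finger_force: 0.0
```

```bash
python3 go.py 0.534 0.1035 0.25
```

```text
14.85 [ 0.6247 -0.0486  0.249 ] [1.7996e+02 5.0000e-02 1.3596e+02] [-0.19  0.42 -0.58] 0.4359541651092112 [-12.1  22.3  20.1  87.8   0.   31.9]
tool delta [ 0.171   0.0463 -0.0012]
```

>>> send_rows(motion=[{"delta_rot": [0,0,0],"delta_pos": [0.0428,0.0116,0],"jaw": 0.0},{"delta_rot": [0,0,0],"delta_pos": [0.0428,0.0116,0],"jaw": 0.0},{"delta_rot": [0,0,0],"delta_pos": [0.0428,0.0116,0],"jaw": 0.0},{"delta_rot": [0,0,0],"delta_pos": [0.0428,0.0116,0],"jaw": 0.0},{"delta_rot": [0,0,0],"delta_pos": [0,0,0],"jaw": 0.0}])

```text
time_s: 15.35
tcp_pos: [0.5305, 0.1074, 0.2483]
tcp_rot: [-180.0, -0.1, 136.2]
force: [0.2, -0.3, 0.5]
finger_gap: 0.0
finger_force: 0.0
```

>>> send_rows(motion=[{"delta_rot": [0,0,0],"delta_pos": [0,0,0],"jaw": 0.0},{"delta_rot": [0,0,0],"delta_pos": [0,0,0],"jaw": 0.0},{"delta_rot": [0,0,0],"delta_pos": [0,0,0],"jaw": 0.0}])

```text
time_s: 15.65
tcp_pos: [0.5342, 0.1027, 0.248]
tcp_rot: [-180.0, -0.0, 135.9]
force: [-0.4, 0.8, -0.1]
finger_gap: 0.003
finger_force: 0.0
```

```bash
python3 go.py 0.534 0.1035 0.2; python3 tip.py >t.txt; awk 'NR==1||($6+0>0)' t.txt | head -60; python3 - <<'E'
from h import *
for n in("side","top"):
    p,d=bot.snapshot(n); P=cloud(n,d)
    if n=="side":
        u,v=map(int,project(n,(.534,.104,.22))); q=p[v-60:v+60,u-60:u+100,::-1]
        cv2.imwrite("pics/pin1.png",cv2.resize(q,(800,600),interpolation=cv2.INTER_CUBIC))
    m=(d>0)&(P[...,2]>.234)&(P[...,2]<.25)&(np.linalg.norm(P[...,:2]-[.6245,-.05],axis=-1)<.025)
    q=P[m]
    if len(q): c=(q.min(0)+q.max(0))/2; e=c[:2]-[.5725,-.0035]; print(n,len(q),c.round(4),np.hypot(*e),np.arctan2(e[1],e[0])+2.618-np.radians(20))
E
```

```text
15.65 [0.5342 0.1027 0.248 ] [-1.7995e+02 -3.0000e-02  1.3587e+02] [-0.44  0.78 -0.12] 0.0029880574300890908 [ 2.1 13.7  7.6 83.9 -0.  46.2]
tool delta [0.0006 0.0005 0.048 ]
[0.5342 0.1027 0.248 ]
side 73 [ 0.6231 -0.0517  0.2402] 0.06987912837090263 1.5082298791724575
top 66 [ 0.6218 -0.049   0.2401] 0.06712588220390336 1.5240346695013538
```

View pics/pin1.png

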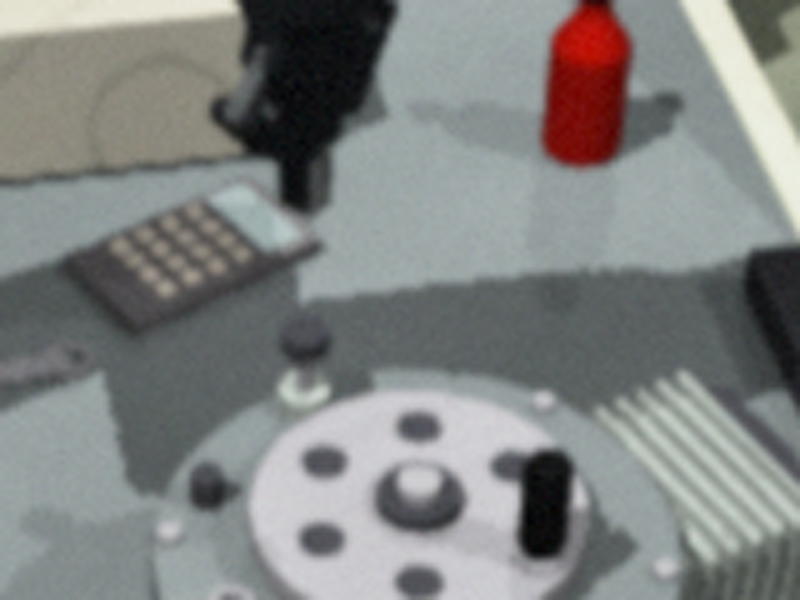

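The crop shows the closed fingertips at (303,205), straight above the knob at (305,325). The handle now stands at about 1.52. I come down fast first, then slowly.

>>> send_rows(motion=[{"delta_rot": [0,0,0],"delta_pos": [0,0,0.03],"jaw": 0.0},{"delta_rot": [0,0,0],"delta_pos": [0,0,0.03],"jaw": 0.0},{"delta_rot": [0,0,0],"delta_pos": [0,0,0.01],"jaw": 0.0},{"delta_rot": [0,0,0],"delta_pos": [0,0,0],"jaw": 0.0},{"delta_rot": [0,0,0],"delta_pos": [0,0,0],"jaw": 0.0}])

```text
time_s: 16.4
tcp_pos: [0.5343, 0.1036, 0.1798]
tcp_rot: [180.0, 0.0, 135.9]
force: [0.1, -0.1, 0.8]
finger_gap: 0.001
finger_force: 0.0
```

```bash
python3 go.py; python3 - <<'E'
from h import *
p,d=bot.snapshot("side"); u,v=map(int,project("side",(.534,.104,.22))); q=p[v-40:v+40,u-40:u+40,::-1]
cv2.imwrite("pics/pin2.png",cv2.resize(q,(560,560),interpolation=cv2.INTER_CUBIC))
E
```

```text
16.4 [0.5343 0.1036 0.1798] [1.7995e+02 5.0000e-02 1.3594e+02] [ 0.14 -0.06  0.75] 0.000753935470577228 [ 2.1 14.5 -1.3 74.2 -0.  46.2]
```

View pics/pin2.png

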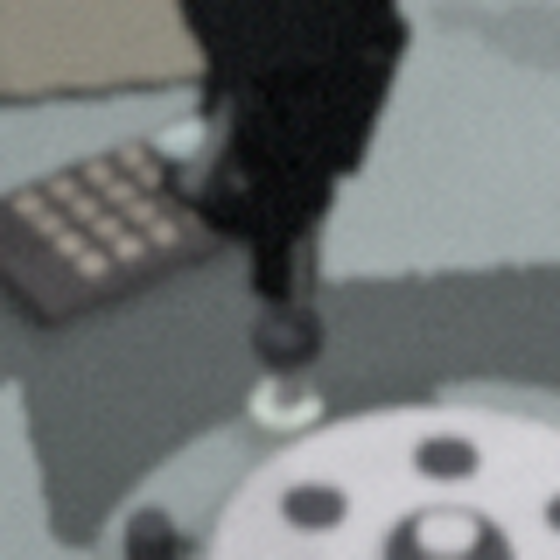

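The fingertip at (288,300) is just above the centre of the knob at (288,335). I press on at 2 to 3 mm per call.

>>> send_rows(motion=[{"delta_rot": [0,0,0],"delta_pos": [0,0,0.002],"jaw": 0.0},{"delta_rot": [0,0,0],"delta_pos": [0,0,0.002],"jaw": 0.0},{"delta_rot": [0,0,0],"delta_pos": [0,0,0.002],"jaw": 0.0},{"delta_rot": [0,0,0],"delta_pos": [0,0,0.002],"jaw": 0.0},{"delta_rot": [0,0,0],"delta_pos": [0,0,0],"jaw": 0.0}])

```text
time_s: 16.95
tcp_pos: [0.5336, 0.1037, 0.1704]
tcp_rot: [-180.0, -0.0, 136.0]
force: [0.5, 0.1, -0.0]
finger_gap: 0.004
finger_force: 0.0
```

>>> send_rows(motion=[{"delta_rot": [0,0,0],"delta_pos": [0,0,0.001],"jaw": 0.0},{"delta_rot": [0,0,0],"delta_pos": [0,0,0.001],"jaw": 0.0},{"delta_rot": [0,0,0],"delta_pos": [0,0,0.001],"jaw": 0.0}])

```text
time_s: 17.25
tcp_pos: [0.5338, 0.1037, 0.1676]
tcp_rot: [180.0, 0.0, 136.0]
force: [0.4, -0.4, 1.4]
finger_gap: 0.002
finger_force: 0.0
```

>>> send_rows(motion=[{"delta_rot": [0,0,0],"delta_pos": [0,0,0.001],"jaw": 0.0},{"delta_rot": [0,0,0],"delta_pos": [0,0,0.001],"jaw": 0.0},{"delta_rot": [0,0,0],"delta_pos": [0,0,0.001],"jaw": 0.0}])

```text
time_s: 17.55
tcp_pos: [0.5338, 0.1037, 0.1647]
tcp_rot: [180.0, 0.0, 135.9]
force: [-1.0, 0.6, 0.4]
finger_gap: -0.0
finger_force: 0.8
```

>>> send_rows(motion=[{"delta_rot": [0,0,0],"delta_pos": [0,0,0.001],"jaw": 0.0},{"delta_rot": [0,0,0],"delta_pos": [0,0,0.001],"jaw": 0.0}])

```text
time_s: 17.75
tcp_pos: [0.5337, 0.1036, 0.1626]
tcp_rot: [180.0, 0.0, 135.9]
force: [-0.4, 1.0, 2.1]
finger_gap: 0.001
finger_force: 0.8
```

>>> send_rows(motion=[{"delta_rot": [0,0,0],"delta_pos": [0,0,0.001],"jaw": 0.0},{"delta_rot": [0,0,0],"delta_pos": [0,0,0.001],"jaw": 0.0}])

```text
time_s: 17.95
tcp_pos: [0.5337, 0.1037, 0.1606]
tcp_rot: [180.0, 0.0, 136.0]
force: [-1.0, -0.2, 1.5]
finger_gap: 0.002
finger_force: 0.8
```

>>> send_rows(motion=[{"delta_rot": [0,0,0],"delta_pos": [0,0,0.001],"jaw": 0.0},{"delta_rot": [0,0,0],"delta_pos": [0,0,0],"jaw": 0.0}])

```text
time_s: 18.15
tcp_pos: [0.5337, 0.1037, 0.1595]
tcp_rot: [-180.0, -0.0, 136.0]
force: [0.1, -0.2, -0.3]
finger_gap: 0.0
finger_force: 0.0
```

>>> send_rows(motion=[{"delta_rot": [0,0,0],"delta_pos": [0,0,0.001],"jaw": 0.0},{"delta_rot": [0,0,0],"delta_pos": [0,0,0.001],"jaw": 0.0}])

```text
time_s: 18.35
tcp_pos: [0.5337, 0.1037, 0.1576]
tcp_rot: [-180.0, 0.0, 136.0]
force: [0.4, -0.2, 2.0]
finger_gap: -0.003
finger_force: 0.8
```

>>> send_rows(motion=[{"delta_rot": [0,0,0],"delta_pos": [0,0,0.001],"jaw": 0.0},{"delta_rot": [0,0,0],"delta_pos": [0,0,0.001],"jaw": 0.0}])

```text
time_s: 18.55
tcp_pos: [0.5337, 0.1037, 0.1556]
tcp_rot: [-180.0, -0.0, 136.0]
force: [-1.1, -0.8, 1.3]
finger_gap: -0.001
finger_force: 0.8
```

>>> send_rows(motion=[{"delta_rot": [0,0,0],"delta_pos": [0,0,0.001],"jaw": 0.0},{"delta_rot": [0,0,0],"delta_pos": [0,0,0.001],"jaw": 0.0}])

```text
time_s: 18.75
tcp_pos: [0.5337, 0.1037, 0.1536]
tcp_rot: [-180.0, -0.0, 135.9]
force: [-1.2, -0.4, 1.0]
finger_gap: -0.0
finger_force: 0.8
```

Little resistance after about 11 mm of travel, so the pin is going into the slot. I carry on until it stops.

>>> send_rows(motion=[{"delta_rot": [0,0,0],"delta_pos": [0,0,0.001],"jaw": 0.0},{"delta_rot": [0,0,0],"delta_pos": [0,0,0.001],"jaw": 0.0}])

```text
time_s: 18.95
tcp_pos: [0.5338, 0.1037, 0.1524]
tcp_rot: [180.0, 0.0, 136.0]
force: [-4.5, 0.5, 15.2]
finger_gap: 0.002
finger_force: 7.6
```

>>> send_rows(motion=[{"delta_rot": [0,0,0],"delta_pos": [0,0,0.001],"jaw": 0.0},{"delta_rot": [0,0,0],"delta_pos": [0,0,0],"jaw": 0.0}])

```text
time_s: 19.15
tcp_pos: [0.5339, 0.1037, 0.1524]
tcp_rot: [179.9, 0.1, 136.0]
force: [-4.7, -1.1, 15.2]
finger_gap: -0.001
finger_force: 7.8
```

```bash
python3 go.py; python3 - <<'E'
from h import *
p,d=bot.snapshot("side"); u,v=map(int,project("side",(.534,.104,.22))); q=p[v-40:v+40,u-40:u+40,::-1]
cv2.imwrite("pics/pin3.png",cv2.resize(q,(560,560),interpolation=cv2.INTER_CUBIC))
E
```

```text
19.15 [0.5339 0.1037 0.1524] [1.7992e+02 9.0000e-02 1.3595e+02] [-4.74 -1.12 15.23] -0.0014728352780200933 [ 2.2 15.  -4.6 70.3 -0.  46.2]
```

View pics/pin3.png

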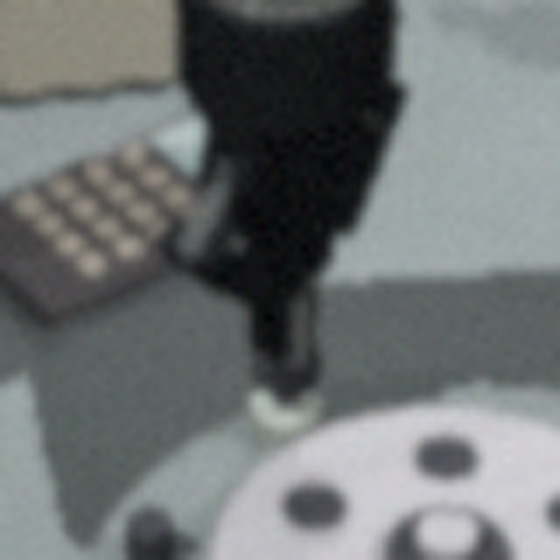

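The force rose to 15 N at a firm stop, and the knob now sits right on its collar at (285,395). I lift off and measure the knob's height.

>>> send_rows(motion=[{"delta_rot": [0,0,0],"delta_pos": [0,0,-0.01],"jaw": 0.0},{"delta_rot": [0,0,0],"delta_pos": [0,0,-0.04],"jaw": 0.0},{"delta_rot": [0,0,0],"delta_pos": [0,0,-0.04],"jaw": 0.0},{"delta_rot": [0,0,0],"delta_pos": [0,0,0],"jaw": 0.0},{"delta_rot": [0,0,0],"delta_pos": [0,0,0],"jaw": 0.0}])

```text
time_s: 19.7
tcp_pos: [0.5342, 0.1037, 0.2414]
tcp_rot: [179.9, 0.1, 136.0]
force: [-1.2, 0.2, 0.0]
finger_gap: -0.001
finger_force: 0.0
```

```bash
python3 go.py; python3 - <<'E'
from h import *
p,d=bot.snapshot("side"); P=cloud("side",d)
m=(d>0)&(np.linalg.norm(P[...,:2]-[.5335,.103],axis=-1)<.011)&(P[...,2]>.16)&(P[...,2]<.22)
print(m.sum(),np.median(P[m][:,2]),np.percentile(P[m][:,2],[75,95]))
P0=cloud("side",np.load("pics/side0d.npy")); m=(np.linalg.norm(P0[...,:2]-[.5335,.103],axis=-1)<.011)&(P0[...,2]>.16)&(P0[...,2]<.22)
print("before",m.sum(),np.median(P0[m][:,2]),np.percentile(P0[m][:,2],[75,95]))
E
```

```text
19.7 [0.5342 0.1037 0.2414] [1.7993e+02 7.0000e-02 1.3595e+02] [-1.21  0.15  0.01] -0.0014408250441950334 [ 2.1 13.7  6.5 82.8 -0.  46.2]
77 0.18508696827622984 [0.19018269 0.19244239]
before 95 0.18883121640744083 [0.20495109 0.20747179]
```

The knob's top measures about 0.190 m, down from 0.205, so the pin is fully home. The arm touches nothing, so I hand the job in.

```bash
python3 -c "
from plant import bot
print(bot.finish_job())"
```

```text
the job is handed in; nothing more can be done
None
```

The job is handed in: I felt top dead centre at about 1.385 rad, stopped the flywheel about 0.15 rad past it, and pressed the timing pin home (knob top down from 205 to 190 mm) with about 15 N at its stop; no verdict came back.

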